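# Pull the mesh pre-filter from a bench air cleaner and hold it to the light

### The job

The mesh pre-filter of the bench air cleaner has to be checked against the light. Turn the fan off at its dial (anticlockwise until it is fully home) and only then lift the grey hood (orange lug in front) until it stays open on its own; draw the blue filter straight up out of its slot and hold it up to the lit panel: upright, square to the lit face, opposite its middle, about six centimetres away and touching nothing but the gripper. Finish while still holding it there, with the fan off and the hood open, and leave the bowls, jars and bottle standing where they are.

Things in the scene. Friction and masses are not known exactly. Their poses are not given: they have to be found in the camera images.
- air_cleaner: Bench air cleaner, fixed grey box, 150 (x) by 255 (y, -120 to +135) by 115 mm high; origin on the table, x axis from front to back, z up. y > 0: closed fan block, dial on top. y < 0: filter bay, open at the top (rim z = 115) under the hood. The filter stands there at x 0, y -56, foot at z = 20, in upright guide channels with 2 mm play; raised by 100 mm it is clear of the rim.
- fan_dial (a joint): Fan dial, rad: 0 = off, against its stop; grows clockwise seen from above, at most 1.6; it starts somewhere between 0.7 and 1.3 (running). Light friction (0.03 N m), stays where it is left.
- fan_dial_grip (a point): Point on the upright axis of the black dial, at grip height. Its raised bar is 38 mm long, 14 wide; top 7 mm above this point, foot 19 below. At 0 the bar lies along the cleaner's x axis, white mark to the front (red scale mark); seen from above it is turned clockwise from there by the joint value. The hood's near wall is 78 mm away at the -y side, as high as this point.
- hood (a joint): Hood over the filter bay, rad: 0 = shut (start), grows as the front is lifted, stop at 1.9. Hinge level, along the cleaner's y axis at the back. It weighs 120 g; let go below about 1.3 it falls shut, beyond that it falls open to its stop and stays.
- hood_hinge (a point): Middle of the hood's hinge axis (cleaner x = 75, y = -56, z = 117 mm). The shut hood is 152 mm long to the front, 112 mm wide and 33 mm high above the hinge.
- hood_lug (a point): Middle of the orange lug on the hood's front: it sticks out 29 mm, is 24 mm wide (along the hinge axis), 14 thick; this point is 170 mm in front of and 17 mm above the hinge while shut, 11 mm from the lug's front end. Pinched across its width the lug can turn between the pads, so the tool may stay upright while it follows the arc.
- filter: Filter plate, loose, 120 g (may vary): blue frame with dark wire mesh, 110 mm wide (its x axis) by 12 mm thick (y) by 80 mm high (z), with a blue bow handle on top; origin in the middle of its lower edge. Hidden under the hood at the start, its axes parallel to the cleaner's.
- filter_grip (a point): Middle of the handle bar, 113 mm above the filter's lower edge: bar 68 mm long (filter x), 12 mm thick (filter y), 14 mm high; its middle is 18 mm above the cleaner's rim at the start.
- filter_center (a point): Middle of the mesh, 40 mm above the filter's lower edge.
- light_panel: LED light panel, fixed, 200 mm wide (its y axis), 14 mm thick (x), upright on two feet, from 20 to 170 mm above the table; its lit face looks along its -x axis. Origin on the table below its middle.
- panel_face (a point): Middle of the lit face, 95 mm above the table; axes as the panel's.
- white_bowl: White bowl, 128 mm across, 59 mm high, loose; leave alone. Origin on the table below its middle (so for the next four). Unlisted and fixed: a turntable 184 mm across with an upturned bowl, 166 mm high in all, at x = 0.32, y = -0.13 m; a 50 mm jar at x = 0.56, y = -0.12; a paint board with dishes, 72 mm high, at x = 0.28, y = 0.13.
- teal_bowl: Painted bowl lying upside down, 129 mm across, 59 mm high, loose; leave alone.
- rinse_bottle: Clear rinse bottle, 65 mm across, 213 mm high, loose; leave alone.
- red_jar: White paint jar with red lid, 50 mm across, 50 mm high, loose; leave alone.
- teal_jar: Teal paint jar with red lid, 58 mm across, 62 mm high, loose; leave alone.

How it is judged:
On the way, in this order (a step that is already met when the one before it is completed fails the run):
1. the fan dial is turned off (value of joint fan_dial below 0.15 rad and value of joint hood below 0.2 rad), for 0.2 s.
2. the hood is open past its balance, fan still off (value of joint hood above 1.6 rad and value of joint fan_dial below 0.15 rad and z of filter in the frame of air_cleaner below 0.04 m), for 0.2 s.
3. the gripper has drawn the filter up clear of the cleaner (contact force between filter and the fingers above 1 N and z of filter in the frame of air_cleaner above 0.11 m and contact force between filter and air_cleaner below 0.1 N and contact force between filter and light_panel below 0.1 N), for 0.1 s.
At the end, for the whole second after the job is handed in: Dial under 0.15 rad; hood over 1.6 rad; filter gripped (over 1 N), still, off cleaner, panel and table; its middle 25-110 mm before the lit face, within 40 mm of the face's middle sideways and in height, square within 15 degrees, upright within 11 (value of joint fan_dial below 0.15 rad and value of joint hood above 1.6 rad and contact force between filter and the fingers above 1 N and contact force between filter and air_cleaner below 0.1 N and contact force between filter and light_panel below 0.1 N and x of filter_center in the frame of panel_face between -0.11 and -0.025 m and y of filter_center in the frame of panel_face between -0.04 and 0.04 m and z of filter_center in the frame of panel_face between -0.04 and 0.04 m and angle between the y axis of filter and the x axis of light_panel, either way round below 0.26 rad and angle between filter's own z axis and vertical below 0.2 rad and linear speed of filter below 0.03 m/s and height (world z) of filter above 0.012 m); the arm keeps its last pose, push and grip.
It fails at once if a bowl, jar or the bottle is moved by more than 30 mm (distance of any of white_bowl, teal_bowl, rinse_bottle, red_jar, teal_jar from where it was at the start of the episode above 0.03 m).
It also fails if it takes over 67 s, if anything falls off the work surface, if the arm or the gripper's body presses on something with over 40 N, if the wrist force passes 120 N, or if a joint passes its speed limit or range.

### The arm

A 6-joint arm with a two-finger parallel gripper is mounted at the origin on the work surface; the furniture and walls round the work are solid. World frame = base frame: x ahead of the robot, y to its left, z up, the work surface at z = 0. Lengths are in m, angles in rad, forces in N, time in s.
With the tool pointing down it reaches from about 0.35 to 0.975 m from the base axis. Payload 4.9 kg.
Tool frame: the origin (TCP) lies at the very end of the fingers, on their centre line; the grasp point (between the pads) lies 19 mm behind it (ctrl.pinch_z is the distance from the TCP to the grasp point, in m); z points along the fingers, y is the direction in which the jaws open and shut (so a half turn about z gives the same grasp; the last joint's range is limited). The gripper opens to 85 mm and grips with 20 to 120 N. Pads are 22 mm wide; open, the fingers measure 114 mm over their backs; the gripper's body (76 mm by 85 mm) begins 54 mm behind the grasp point. The pads swing forward as they close: fully open they stand 13 mm farther back than shut.
Start: joints at [-1.425, 0.053, 1.613, -0, 1.476, -0.119], TCP at [0.164, -0.603, 0.231] pointing down, gripper open.
Joint ranges: [-3.01, 3.01], [-1.01, 2.22], [0.06, 2.58], [-1.02, 4.17], [0.09, 2.62], [-3.14, 3.14]. Speed limits (rad/s): [2.57, 2.57, 3.14, 3.14, 3.14, 3.14].

### API

Orientations are given as a rotation vector (axis times angle).
In Python, from station import ctrl gives the robot as it stands.
- The arm moves only by the tool carry_out, never from a script. Its argument "series" is a list of rows, each a list of 7 numbers: the shift along the world's x, y, z each as a share of 0.025 m, from -1 to 1, then the turn, a rotation vector about the world's x, y, z each as a share of 0.1 rad, from -1 to 1, then the opening, from 0 (shut) to 1 (fully open). A call has 1 to 12 rows; each row shifts and turns the commanded pose from where the row before left it; what a row does not reach is not made up. A row lasts 1/10 s, in which the tool goes at most 50 mm and 8.59 degrees, less where a joint would pass 70% of its speed; a pose out of reach is approached as far as the arm can. A call with a number of a shift or a turn outside -1 to 1 is refused whole. A call with a gripper value outside its range is refused whole. The fingers move at their own pace and stop on an object; "grip_force" is the grip in N (left out, the last holds). Time passes only in rows, so rows that do not move let the fingers close. It gives the time, the measured TCP pose, the force and the opening at its end, in the units of the state.
- ctrl.get_obs(): the state, without advancing time (a new reading comes with each control period).
- ctrl.get_image(name): name is "side" or "top" or "wrist"; returns a dict with "frame" (400x640x3 uint8, blue, green, red), "fx", "fy", "cx", "cy" (pixels), "k1" (the pictures are not rectified: a ray, as slopes to the right and down, at radius r is drawn at 1 + k1 r^2 times it, then the intrinsics apply), "R" (3x3) and "t" (3): a world point X has camera coordinates R X + t; the wrist camera has in their place "hand_eye" (4x4, takes a point from camera to tool coordinates, whose origin is the TCP and whose axes are the flange's). Camera axes: x right, y down, z forward; pixel columns grow to the right and rows downward; lengths in m; the calibration is good to about 2 mm. A picture is of the moment at which its call begins: read the wrist's pose just before it. There is no depth.
- ctrl.finish_job(): hands the job in, once; it reports no verdict.
Trained networks look in a picture, given as the dict that the camera call returned (one of the last four; its "shot" number tells which), for a name from the list of things; names that differ only in an ending like _2 or _b are one class to them, and where a whole thing is asked for, a point or a joint stands for the part that bears it (a point fixed in the world has none). Each returns a list of dicts, best first, with "p" (0 to 1); they miss things now and then, are a little off and sometimes report something else, mostly with a low value. They report only what shows in the picture. A call takes as long as a camera call.
- ctrl.trace(picture, name): "mask" (400x640 bool, what is visible of it) and "rect" ([left, top, width, height] as shares, 0 to 1, of the picture: columns of its width, rows of its height, round what is visible of it).
- ctrl.mark_of(picture, name): "position" ([column, row] as shares, 0 to 1, of the picture: columns of its width, rows of its height: a listed point, or the origin of a listed thing).
The state is a dict: "t": time; "q": joint angles; "dq": joint speeds; "effort": joint torques, N m; "tool_pos": TCP position; "tool_rot": TCP orientation; "contact_force": force on the tool from outside, world axes, zero at the start; "wrist_torque": the same for the moment, N m; "opening": finger opening in m.
Only numpy, scipy, OpenCV 4.12 (cv2) and the standard library are available. Lean on these libraries where they do the work, as an engineer would, in place of code of your own. Each camera call takes 0.05 s, during which the arm holds its last target.

## Working session

There is one attempt and no reset: what is moved stays moved. The work goes in short steps, Python scripts to look and compute and a tool call to move; the robot and the scene stay as the last step left them, time stands still between calls to the robot, and variables do not carry over. Pictures are saved under pics/ and viewed, and the job is handed in when it is done.

Besides the shell and the picture viewer there is one more tool, called after "Emit:" by a JSON object that holds its "method" and its "body". carry_out: Moves the arm, as the interface text tells. Shift numbers are shares of 0.025 m and turn numbers shares of 0.1 rad, none past 1 either way. Its arguments: {"type":"object","properties":{"series":{"type":"array"},"grip_force":{"type":"number"}},"required":["series"]}

```bash
mkdir -p pics; ls; python3 - <<'E'
from station import ctrl
import cv2,numpy as np
o=ctrl.get_obs();print({k:np.round(v,3).tolist() if not isinstance(v,float) else v for k,v in o.items()}, ctrl.pinch_z)
for n in ["side","top"]:
    p=ctrl.get_image(n);cv2.imwrite(f"pics/a_{n}.png",p["frame"])
    print(n,p["fx"],p["cx"],p["cy"],p["k1"],np.round(p["R"],4).tolist(),np.round(p["t"],4).tolist())
    for k in ["air_cleaner","fan_dial_grip","hood_hinge","hood_lug","filter_grip","light_panel","panel_face","white_bowl","teal_bowl","rinse_bottle","red_jar","teal_jar"]:
        r=ctrl.mark_of(p,k)
        print(k,[(np.round(np.array(a["position"])*[640,400],1).tolist(),round(a["p"],2)) for a in r[:2]])
E
```

```text
pics
{'t': 0.0, 'q': [-1.425, 0.053, 1.614, -0.0, 1.476, -0.119], 'dq': [-0.0, -0.002, 0.0, -0.001, -0.001, -0.001], 'effort': [-0.0, -39.369, -37.017, -0.0, 0.007, 0.0], 'tool_pos': [0.163, -0.603, 0.23], 'tool_rot': [-3.112, -0.414, 0.0], 'contact_force': [-1.032, -0.587, -0.276], 'wrist_torque': [-0.007, 0.022, 0.029], 'opening': 0.08511683311445782} 0.0187
side 395.9027178637453 318.0557328558281 205.9509015871973 -0.09316442342385782 [[0.9979, 0.0635, -0.0128], [0.021, -0.5041, -0.8634], [-0.0613, 0.8613, -0.5044]] [-0.5162, 0.1116, 1.2151]
air_cleaner [([325.8, 226.8], 0.95), ([298.9, 201.4], 0.69)]
fan_dial_grip [([317.4, 173.7], 0.64)]
hood_hinge [([357.0, 198.5], 0.89)]
hood_lug [([296.8, 199.5], 0.73)]
filter_grip []
light_panel [([358.5, 309.4], 0.92)]
panel_face [([359.8, 280.1], 0.82)]
white_bowl [([301.5, 186.5], 0.91)]
teal_bowl [([340.4, 189.3], 0.54)]
rinse_bottle [([373.4, 185.9], 0.86)]
red_jar [([274.2, 355.7], 0.79)]
teal_jar [([244.8, 348.9], 0.91), ([358.7, 309.7], 0.24)]
top 473.6041909775718 311.30535118474074 197.5911639564256 0.029961082085813894 [[0.0238, -0.9997, -0.0103], [-0.9953, -0.0228, -0.0938], [0.0935, 0.0125, -0.9955]] [0.0032, 0.5502, 1.4526]
air_cleaner [([281.1, 203.6], 0.81)]
fan_dial_grip [([254.7, 209.5], 0.73)]
hood_hinge [([294.5, 169.5], 0.98)]
hood_lug [([308.3, 228.2], 0.85)]
filter_grip []
light_panel [([398.7, 176.2], 0.64)]
panel_face [([407.7, 169.2], 0.7)]
white_bowl [([196.7, 233.4], 0.56)]
teal_bowl [([198.4, 182.4], 0.76)]
rinse_bottle [([195.1, 150.2], 0.96), ([404.9, 173.3], 0.71)]
red_jar [([442.2, 231.4], 0.84), ([400.8, 173.4], 0.62)]
teal_jar [([439.5, 255.1], 0.53)]
```

View pics/a_side.png

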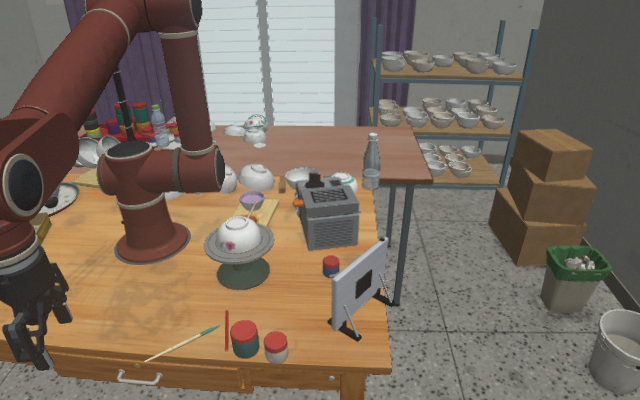

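View pics/a_top.png

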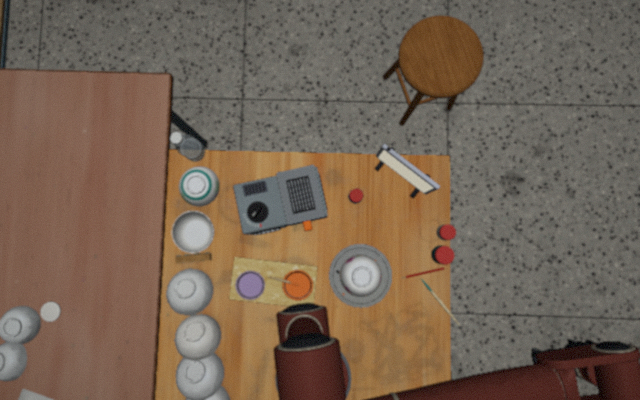

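```bash
cat > h.py <<'E'
from station import ctrl
import cv2,numpy as np
from scipy.spatial.transform import Rotation as Ro
from scipy.optimize import least_squares
def cam(p,o=None):
    if "R" in p: return np.array(p["R"]),np.array(p["t"])
    T=np.eye(4);T[:3,:3]=Ro.from_rotvec(o["tool_rot"]).as_matrix();T[:3,3]=o["tool_pos"]
    M=np.linalg.inv(T@np.array(p["hand_eye"]));return M[:3,:3],M[:3,3]
def proj(p,X,o=None):
    R,t=cam(p,o);c=R@np.asarray(X)+t;s=c[:2]/c[2];s=s*(1+p["k1"]*(s@s))
    return np.array([p["fx"]*s[0]+p["cx"],p["fy"]*s[1]+p["cy"]])
def ray(p,uv,o=None):
    d=np.array([(uv[0]-p["cx"])/p["fx"],(uv[1]-p["cy"])/p["fy"]]);s=d.copy()
    for _ in range(20): s=d/(1+p["k1"]*(s@s))
    R,t=cam(p,o);return -R.T@t,R.T@np.array([s[0],s[1],1])
def atz(p,uv,z,o=None):
    c,d=ray(p,uv,o);return c+d*(z-c[2])/d[2]
def tri(L):
    A=np.zeros((3,3));b=np.zeros(3)
    for c,d in L:
        d=d/np.linalg.norm(d);P=np.eye(3)-np.outer(d,d);A+=P;b+=P@c
    X=np.linalg.solve(A,b);return X,[np.linalg.norm((np.eye(3)-np.outer(d,d)/(d@d))@(X-c)) for c,d in L]
E
python3 - <<'E'
from h import *
S=ctrl.get_image("side");T=ctrl.get_image("top")
z=dict(air_cleaner=0,fan_dial_grip=0,hood_hinge=.117,hood_lug=.134,light_panel=0,panel_face=.095,white_bowl=0,teal_bowl=0,rinse_bottle=0,red_jar=0,teal_jar=0)
for k in z:
    a=ctrl.mark_of(S,k);b=ctrl.mark_of(T,k)
    if not a or not b: print(k,len(a),len(b));continue
    ua=np.array(a[0]["position"])*[640,400];ub=np.array(b[0]["position"])*[640,400]
    X,e=tri([ray(S,ua),ray(T,ub)])
    print(k,np.round(X,3),np.round(e,3),"side@z",np.round(atz(S,ua,z[k])[:2],3),"top@z",np.round(atz(T,ub,z[k])[:2],3))
for P,n in ((S,"s"),(T,"t")):
    f=P["frame"]; c=f[140:340,200:480] if n=="s" else f[130:280,170:460]
    c=cv2.resize(c,None,fx=2.75,fy=2.75,interpolation=cv2.INTER_CUBIC);cv2.imwrite(f"pics/b_{n}.png",c)
E
```

```text
air_cleaner [ 0.525  0.102 -0.007] [0.001 0.001] side@z [0.527 0.092] top@z [0.524 0.102]
fan_dial_grip [0.481 0.02  0.23 ] [0.039 0.039] side@z [0.486 0.502] top@z [0.448 0.02 ]
hood_hinge 0 1
hood_lug [0.456 0.025 0.14 ] [0.005 0.005] side@z [0.459 0.036] top@z [0.451 0.025]
light_panel [ 0.632 -0.268  0.01 ] [0.002 0.002] side@z [ 0.631 -0.258] top@z [ 0.636 -0.269]
panel_face [ 0.631 -0.265  0.107] [0.002 0.002] side@z [ 0.63  -0.251] top@z [ 0.634 -0.267]
white_bowl [0.43  0.372 0.019] [0.002 0.002] side@z [0.423 0.41 ] top@z [0.432 0.377]
teal_bowl [ 0.583  0.381 -0.019] [0.004 0.004] side@z [0.588 0.347] top@z [0.577 0.376]
rinse_bottle [0.699 0.39  0.006] [0.005 0.005] side@z [0.705 0.403] top@z [0.696 0.391]
red_jar [ 0.45  -0.4   -0.004] [0.002 0.002] side@z [ 0.449 -0.403] top@z [ 0.452 -0.398]
teal_jar [ 0.378 -0.389  0.007] [0.003 0.003] side@z [ 0.379 -0.383] top@z [ 0.375 -0.391]
```

View pics/b_s.png

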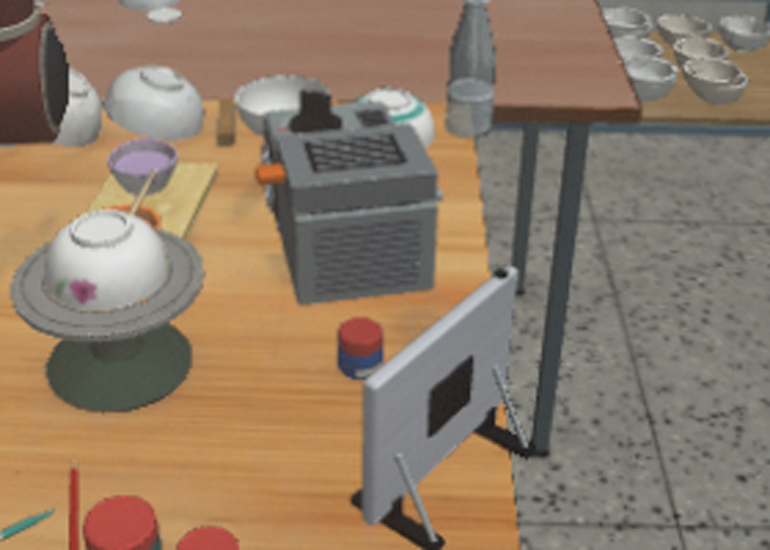

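View pics/b_t.png

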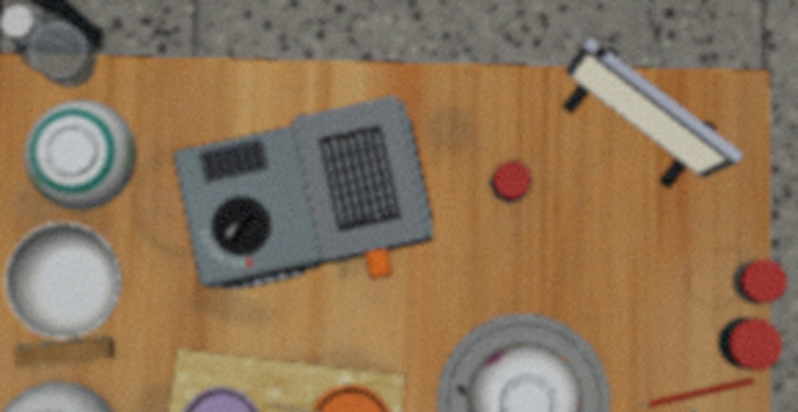

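```bash
cat > fit.py <<'E'
from h import *
S=ctrl.get_image("side");T=ctrl.get_image("top")
tp=lambda x,y:np.array([170+(x+.5)/2.75-.5,130+(y+.5)/2.75-.5])
sp=lambda x,y:np.array([200+(x+.5)/2.75-.5,140+(y+.5)/2.75-.5])
# cleaner pts
C=[(T,tp(176,152),(.075,.135,.115)),(T,tp(203,287),(-.075,.135,.115)),(T,tp(400,97),(.075,-.112,.150)),(T,tp(433,238),(-.077,-.112,.150)),
(T,tp(378,262),(-.095,-.056,.134)),
(S,sp(301,301),(-.075,-.120,0)),(S,sp(433,283),(.075,-.120,0)),(S,sp(270,174),(-.095,-.056,.134))]
def W(q,l):
    c,s=np.cos(q[2]),np.sin(q[2]);return np.array([q[0]+c*l[0]-s*l[1],q[1]+s*l[0]+c*l[1],l[2]])
def fit(C,q0):
    f=lambda q:np.concatenate([proj(P,W(q,l))-u for P,u,l in C])
    r=least_squares(f,q0,loss="soft_l1");print(np.round(r.x,4),np.round(f(r.x).reshape(-1,2),1).tolist());return r.x
q=fit(C,[.52,.1,.1])
print("lug",W(q,(-.095,-.056,.134)),"hinge",W(q,(.075,-.056,.117)),"filter grip",W(q,(0,-.056,.133)))
# dial
u=tp(241,226)
for z in (.125,.134,.14):
    X=atz(T,u,z);d=X[:2]-q[:2];c,s=np.cos(q[2]),np.sin(q[2]);print("dial",z,X,"local",c*d[0]+s*d[1],-s*d[0]+c*d[1])
# panel: lit face x=0 plane local -> panel origin mid thickness? face at x=-.007
D=[(T,tp(586,42),(0.007,.1,.17)),(T,tp(741,157),(0.007,-.1,.17)),(S,sp(371,381),(.007,-.1,.17)),(S,sp(513,268),(.007,.1,.17)),(S,sp(372,522),(.007,-.1,.02))]
p=fit(D,[.63,-.265,2.2]);
p=fit(D,[.63,-.265,1.0]) if 0 else p
np.save("cl.npy",q);np.save("pa.npy",p);print("face n",W(p,(-1,0,0))-W(p,(0,0,0)),"face mid",W(p,(-.007,0,.095)))
o=ctrl.get_obs();print(o["t"])
for n in ["light_panel"]:
    print(ctrl.trace(T,n)[0]["rect"])
E
python3 fit.py
```

```text
[0.5352 0.0983 0.2428] [[-1.1, -0.7], [-0.5, 0.1], [-0.7, -0.8], [-1.0, -0.5], [1.2, 1.4], [-0.8, 4.8], [1.0, 5.4], [-1.1, 1.2]]
lug [0.45647916 0.0211483  0.134     ] hinge [0.62149151 0.06202526 0.117     ] filter grip [0.54869195 0.04399131 0.133     ]
dial 0.125 [0.4954167  0.17062206 0.125     ] local -0.02126348569510454 0.07972569297083806
dial 0.134 [0.49486756 0.16948767 0.134     ] local -0.022069285908703946 0.07875662563754497
dial 0.14 [0.49450146 0.16873141 0.14      ] local -0.02260648605110359 0.07811058074868281
[ 0.6283 -0.258  -0.632 ] [[-1.2, -0.7], [-0.4, 0.1], [-0.0, 1.7], [0.4, -1.2], [-1.0, 1.6]]
face n [-0.8068538   0.59075118  0.        ] face mid [ 0.6226323  -0.25387383  0.095     ]
2.6
[0.5887, 0.3633, 0.0955, 0.1245]
```

Emit:
{"method": "carry_out", "body": {"series": [[0.7,0.9,0.07,0,0,-0.3,0.7],[0.7,0.9,0.07,0,0,-0.3,0.7],[0.7,0.9,0.07,0,0,-0.3,0.7],[0.7,0.9,0.07,0,0,-0.3,0.7],[0.7,0.9,0.07,0,0,-0.3,0.7],[0.7,0.9,0.07,0,0,-0.3,0.7],[0.7,0.9,0.07,0,0,-0.3,0.7],[0.7,0.9,0.07,0,0,-0.3,0.7],[0.7,0.9,0.07,0,0,-0.3,0.7],[0.7,0.9,0.07,0,0,-0.3,0.7],[0.7,0.9,0.07,0,0,-0.3,0.7],[0.7,0.9,0.07,0,0,-0.3,0.7]]}}

```text
t: 3.85
tool_pos: [0.3742, -0.3322, 0.2525]
tool_rot: [3.138, -0.152, 0.001]
contact_force: [0.5, -0.3, 0.3]
opening: 0.0597
```

Emit:
{"method": "carry_out", "body": {"series": [[0.4,1,0,0,0,-0.3,0.7],[0.4,1,0,0,0,-0.3,0.7],[0.4,1,0,0,0,-0.3,0.7],[0.4,1,0,0,0,-0.3,0.7],[0.4,1,0,0,0,-0.3,0.7],[0.4,1,0,0,0,-0.3,0.7],[0.4,1,0,0,0,-0.3,0.7],[0.4,1,0,0,0,-0.3,0.7],[0.4,1,0,0,0,-0.3,0.7],[0.4,1,0,0,0,-0.3,0.7],[0.4,1,0,0,0,-0.3,0.7],[0.4,1,0,0,0,-0.3,0.7]]}}

```text
t: 5.05
tool_pos: [0.4939, -0.0321, 0.2525]
tool_rot: [3.06, -0.711, 0.001]
contact_force: [0.3, -0.3, 0.3]
opening: 0.0595
```

Emit:
{"method": "carry_out", "body": {"series": [[0,0.9,0,0,0,-0.33,0.7],[0,0.9,0,0,0,-0.33,0.7],[0,0.9,0,0,0,-0.33,0.7],[0,0.9,0,0,0,-0.33,0.7],[0,0.9,0,0,0,-0.33,0.7],[0,0.9,0,0,0,-0.33,0.7],[0,0.9,0,0,0,-0.33,0.7],[0,0.9,0,0,0,-0.33,0.7],[0,0.9,0,0,0,-0.33,0.7]]}}

```text
t: 5.95
tool_pos: [0.4935, 0.1703, 0.2525]
tool_rot: [-2.921, 1.156, -0.001]
contact_force: [0.6, 0.7, 0.8]
opening: 0.0596
```

```bash
python3 - <<'E'
from h import *
o=ctrl.get_obs();p=ctrl.get_image("wrist");cv2.imwrite("pics/c_w.png",p["frame"])
print(o["t"],o["tool_pos"],o["tool_rot"],o["q"])
print(np.round(p["hand_eye"],3).tolist(),p["fx"],p["cx"],p["cy"],p["k1"])
for k,z in (("fan_dial_grip",.134),("hood_lug",.134),("hood_hinge",.117)):
    for a in ctrl.mark_of(p,k)[:2]:
        u=np.array(a["position"])*[640,400];print(k,a["p"],u,atz(p,u,z,o))
E
```

```text
5.95 [0.493497   0.17025182 0.25246451] [-2.92107738e+00  1.15578610e+00 -5.04786849e-04] [ 1.89602826e-01 -2.08610412e-01  1.82465742e+00 -2.88188342e-05
  1.52518311e+00  2.51393859e+00]
[[-0.0, -0.961, -0.277, 0.071], [1.0, -0.0, -0.0, 0.001], [0.0, -0.277, 0.961, -0.142], [0.0, 0.0, 0.0, 1.0]] 306.4820559202185 322.08048086729025 195.1810330941512 -0.0548231738238691
fan_dial_grip 0.96 [314.304 194.52 ] [0.49479321 0.17735811 0.134     ]
hood_lug 0.67 [482.496 105.48 ] [0.45500876 0.02249836 0.134     ]
```

View pics/c_w.png

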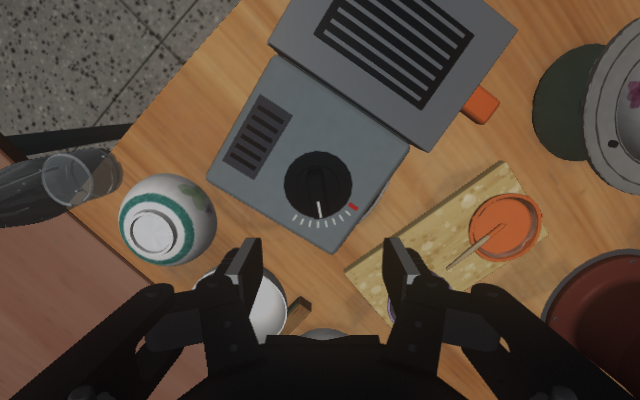

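```bash
python3 - <<'E'
import cv2
f=cv2.imread("pics/c_w.png")[130:250,260:420]
cv2.imwrite("pics/c_crop.png",cv2.resize(cv2.convertScaleAbs(f,alpha=1.8,beta=10),None,fx=5,fy=5,interpolation=cv2.INTER_CUBIC))
E
```

```text
(no output)
```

View pics/c_crop.png

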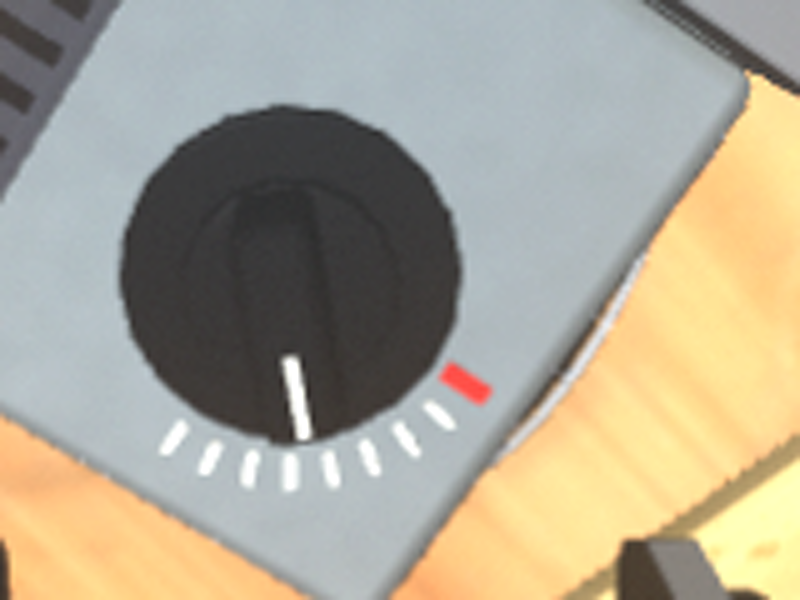

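```bash
python3 - <<'E'
from h import *
o=ctrl.get_obs();p=ctrl.get_image("wrist")
q=np.load("cl.npy")
g=lambda x,y:np.array([260+(x+.5)/5-.5,130+(y+.5)/5-.5])
for z in (.134,.141):
    a=atz(p,g(274,210),z,o);b=atz(p,g(304,435),z,o);print(z,(a+b)/2,np.linalg.norm(a-b),np.arctan2(*(a-b)[1::-1]))
a=atz(p,g(466,383),.115,o);c=atz(p,g(291,270),.125,o);print("red",a,"disc c",c,np.arctan2(*(c-a)[1::-1]))
R=Ro.from_rotvec(o["tool_rot"]).as_matrix();print("toolx yaw",np.arctan2(R[1,0],R[0,0]),q)
E
```

```text
0.134 [0.49282259 0.17433812 0.134     ] 0.04164314965287462 -0.6276287281734033
0.141 [0.49421227 0.17289187 0.141     ] 0.04052285380225038 -0.627628728173403
red [0.4574953 0.1614485 0.115    ] disc c [0.49834416 0.16889846 0.125     ] 0.1803959365037404
toolx yaw -0.7508292444578177 [0.53522659 0.09834832 0.24283221]
```

```bash
python3 - <<'E'
from h import *
S=ctrl.get_image("side");cv2.imwrite("pics/d_s.png",cv2.resize(S["frame"][150:230,270:370],None,fx=8,fy=7,interpolation=cv2.INTER_CUBIC))
for X in [(.4945,.171,z) for z in (.115,.134,.141,.15,.16)]: print(X,np.round(proj(S,X),1), np.round((proj(S,X)-[270,150])*[8,7]))
E
```

```text
(0.4945, 0.171, 0.115) [313.9 186.2] [351. 254.]
(0.4945, 0.171, 0.134) [313.8 180.9] [350. 217.]
(0.4945, 0.171, 0.141) [313.8 179. ] [350. 203.]
(0.4945, 0.171, 0.15) [313.7 176.4] [350. 185.]
(0.4945, 0.171, 0.16) [313.6 173.6] [349. 165.]
```

View pics/d_s.png

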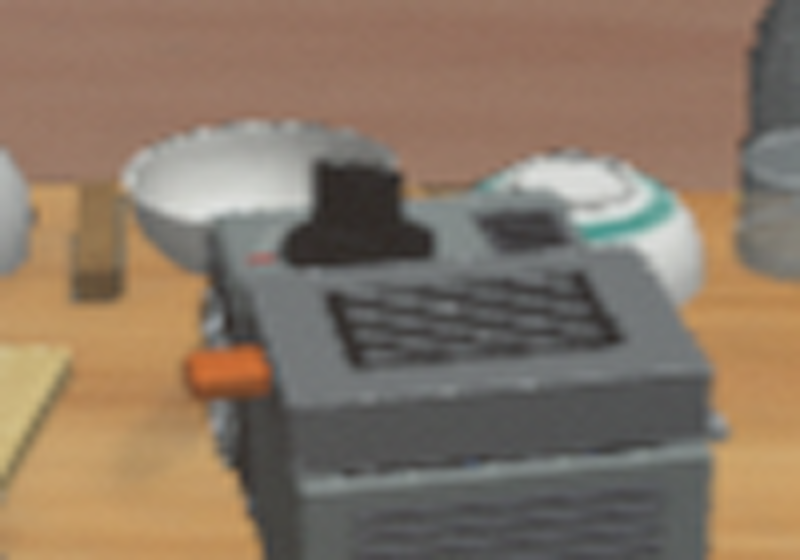

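Emit:
{"method": "carry_out", "body": {"series": [[0.14,0,-0.85,0,0,0.6,0.6],[0,0,-0.85,0,0,0.6,0.6],[0,0,-0.85,0,0,0,0.6],[0,0,-0.85,0,0,0,0.6],[0,0,-0.85,0,0,0,0.6],[0,0,-0.45,0,0,0,0.6],[0,0,0,0,0,0,0.6]], "grip_force": 30}}

```text
t: 6.95
tool_pos: [0.4959, 0.1684, 0.1328]
tool_rot: [2.984, -0.977, -0.005]
contact_force: [0.6, 0.0, 0.6]
opening: 0.0512
```

Emit:
{"method": "carry_out", "body": {"series": [[0,0,0,0,0,0,0],[0,0,0,0,0,0,0],[0,0,0,0,0,0,0],[0,0,0,0,0,0,0],[0,0,0,0,0,0,0],[0,0,0,0,0,0,0]]}}

```text
t: 7.55
tool_pos: [0.4995, 0.1706, 0.1368]
tool_rot: [-2.981, 0.975, -0.009]
contact_force: [6.0, 4.3, -1.7]
opening: 0.0131
```

Emit:
{"method": "carry_out", "body": {"series": [[0.14,0.09,0,0,0,0.6,0],[0,0,0,0,0,0.9,0],[0,0,0,0,0,0.9,0],[0,0,0,0,0,0.9,0],[0,0,0,0,0,0.9,0],[0,0,0,0,0,0.9,0],[0,0,0,0,0,0.9,0],[0,0,0,0,0,0.9,0],[0,0,0,0,0,0.9,0]]}}

```text
t: 8.45
tool_pos: [0.5005, 0.1733, 0.1368]
tool_rot: [-3.129, -0.238, -0.001]
contact_force: [-5.2, 5.9, 4.0]
opening: 0.0135
```

```bash
python3 - <<'E'
from h import *
o=ctrl.get_obs();R=Ro.from_rotvec(o["tool_rot"]).as_matrix();print(o["t"],o["tool_pos"],"yaw",np.arctan2(R[1,0],R[0,0]),o["contact_force"],o["wrist_torque"],o["opening"])
E
```

```text
8.45 [0.50049806 0.17329296 0.1367924 ] yaw 0.15178973396124215 [-5.19493828  5.87995141  4.04520952] [ 0.84074088  0.7069143  -0.08205305] 0.013509738133425292
```

Emit:
{"method": "carry_out", "body": {"series": [[0,0,0,0,0,0.6,0],[0,0,0,0,0,0.6,0],[0,0,0,0,0,0,0]]}}

```text
t: 8.75
tool_pos: [0.5005, 0.1737, 0.1368]
tool_rot: [-3.109, -0.417, -0.001]
contact_force: [-5.3, 5.6, 4.7]
opening: 0.0132
```

```bash
python3 - <<'E'
from h import *
o=ctrl.get_obs();R=Ro.from_rotvec(o["tool_rot"]).as_matrix();print(o["t"],o["tool_pos"],"yaw",np.arctan2(R[1,0],R[0,0]),o["contact_force"],o["wrist_torque"],o["opening"])
p=ctrl.get_image("wrist");cv2.imwrite("pics/e_w.png",p["frame"])
E
```

```text
8.75 [0.50048406 0.17370572 0.13680782] yaw 0.2669213673148179 [-5.25150739  5.56914325  4.68120142] [ 0.90236474  0.70858888 -0.72606603] 0.01317092400207767
```

View pics/e_w.png

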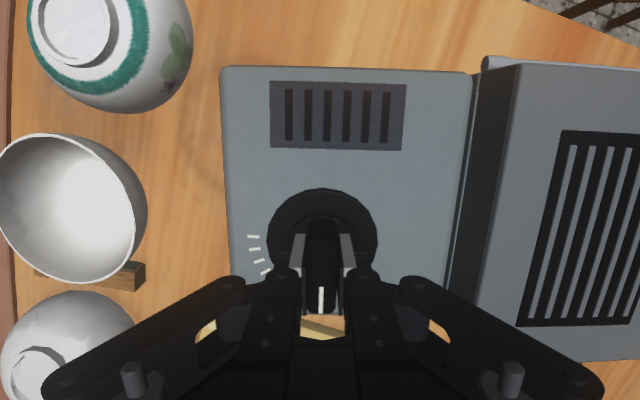

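Emit:
{"method": "carry_out", "body": {"series": [[0,0,0,0,0,0,0.6],[0,0,0,0,0,0,0.6],[0,0,0,0,0,0,0.6],[0,0,0.8,0,0,0,0.6],[0,0,0.8,0,0,0,0.6],[0,0,0.8,0,0,0,0.6],[-0.3,-0.8,0.8,0,0,0,0.6],[-0.3,-1,0.8,0,0,0,0.6],[-0.3,-1,0,0,0,0,0.6],[-0.3,-1,0,0,0,-0.1,0.6],[-0.3,-1,0,0,0,-0.1,0.6],[-0.3,-1,0,0,0,0,0.6]]}}

```text
t: 10.0
tool_pos: [0.4552, 0.0254, 0.235]
tool_rot: [3.117, 0.388, 0.001]
contact_force: [0.3, -0.7, -0.3]
opening: 0.0514
```

```bash
python3 - <<'E'
from h import *
o=ctrl.get_obs();R=Ro.from_rotvec(o["tool_rot"]).as_matrix();print(o["t"],o["tool_pos"],"yaw",np.arctan2(R[1,0],R[0,0]),o["contact_force"],o["opening"])
p=ctrl.get_image("wrist");cv2.imwrite("pics/f_w.png",p["frame"])
for k,z in (("hood_lug",.134),("hood_hinge",.117),("fan_dial_grip",.15)):
    for a in ctrl.mark_of(p,k)[:1]:
        u=np.array(a["position"])*[640,400];print(k,a["p"],u,atz(p,u,z,o))
E
```

```text
10.0 [0.4552402  0.02538942 0.23504059] yaw 0.24760067929262392 [ 0.30957294 -0.70630649 -0.2922226 ] 0.05135167768831826
hood_lug 0.84 [322.88 194.8 ] [0.4556093  0.02412622 0.134     ]
hood_hinge 0.58 [276.224  86.8  ] [0.52957328 0.08164602 0.117     ]
fan_dial_grip 0.96 [136.832 102.48 ] [0.49459476 0.17341979 0.15      ]
```

View pics/f_w.png

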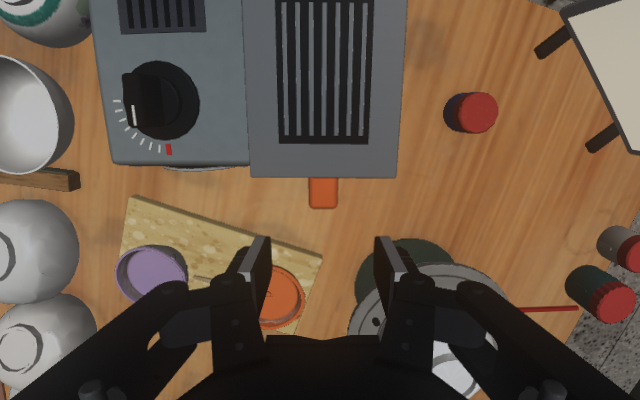

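```bash
python3 - <<'E'
import cv2
f=cv2.imread("pics/f_w.png")[40:180,90:250]
cv2.imwrite("pics/f_crop.png",cv2.resize(cv2.convertScaleAbs(f,alpha=2,beta=20),None,fx=4,fy=4,interpolation=cv2.INTER_CUBIC))
f=cv2.imread("pics/f_w.png")[130:230,250:400]
cv2.imwrite("pics/f_crop2.png",cv2.resize(f,None,fx=5,fy=5,interpolation=cv2.INTER_CUBIC))
E
```

```text
(no output)
```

View pics/f_crop.png

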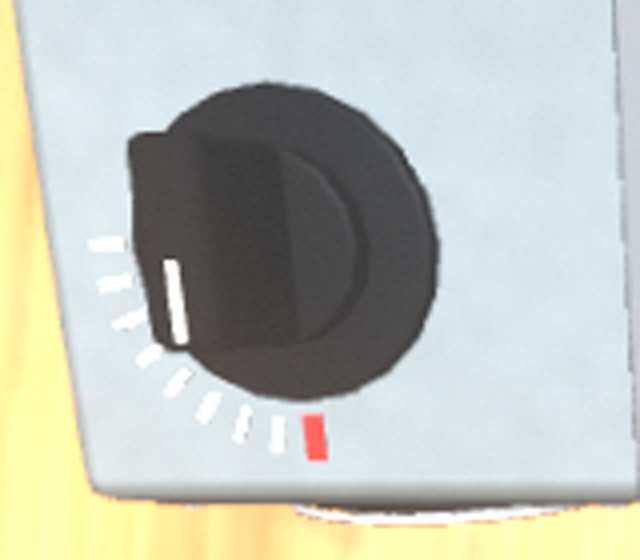

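View pics/f_crop2.png

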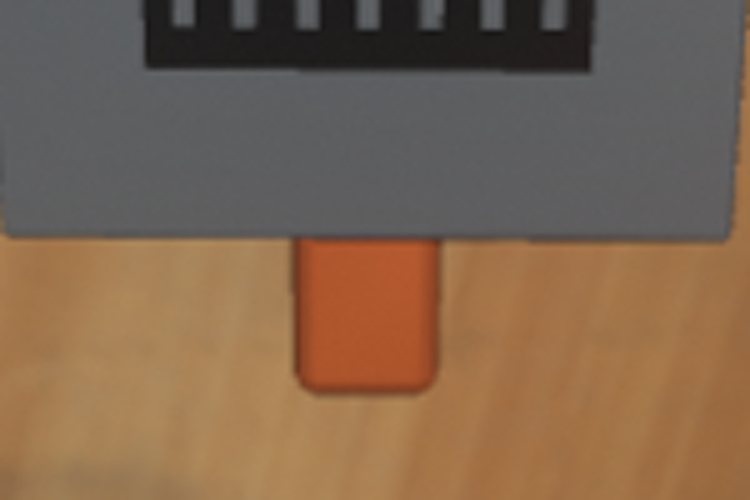

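```bash
python3 - <<'E'
from h import *
o=ctrl.get_obs();p=ctrl.get_image("wrist")
a=atz(p,(323.4,208.2),.141,o);b=atz(p,(323.4,177.4),.150,o)
l=atz(p,(250.5,177),.150,o);r=atz(p,(396.5,178),.150,o);print(a,b,l,r,np.linalg.norm(l-r),"yaw",np.arctan2(*(l-r)[1::-1])-np.pi/2)
yw=.243;d=np.array([np.cos(yw),np.sin(yw),0]);print("lug",a+d*.011,b-d*.018,np.linalg.norm(a-b))
E
```

```text
[0.44713449 0.02238692 0.141     ] [0.47388345 0.02918139 0.15      ] [0.46072267 0.08298633 0.15      ] [ 0.48703046 -0.02485351  0.15      ] 0.11100239475540863 yaw 0.2392787625251478
lug [0.45781131 0.02503369 0.141     ] [0.45641228 0.02485031 0.15      ] 0.02902880619036058
```

Emit:
{"method": "carry_out", "body": {"series": [[0,0,-0.9,0,0,0,0.6],[0,0,-0.9,0,0,0,0.6],[0,0,-0.9,0,0,0,0.6],[0,0,-0.9,0,0,0,0.6],[0,0,-0.9,0,0,0,0.6],[0,0,-0.1,0,0,0,0.2],[0,0,0,0,0,0,0],[0,0,0,0,0,0,0],[0,0,0,0,0,0,0],[0,0,0,0,0,0,0],[0,0,0,0,0,0,0]], "grip_force": 40}}

```text
t: 11.35
tool_pos: [0.4554, 0.025, 0.1208]
tool_rot: [3.113, 0.388, -0.003]
contact_force: [-2.3, -8.0, -1.2]
opening: 0.0234
```

```bash
python3 - <<'E'
from h import *
o=ctrl.get_obs();print(o["t"],o["tool_pos"],o["contact_force"],o["opening"])
ph=np.linspace(0,1.6,17);a=.0997+ph;h=.1708*(np.cos(.0997)-np.cos(a));z=.1708*np.sin(a)
for i in range(16): print(round(ph[i+1],2),np.round(np.array([(h[i+1]-h[i])*np.cos(.241),(h[i+1]-h[i])*np.sin(.241),z[i+1]-z[i]])/.025,3))
E
```

```text
11.35 [0.45535816 0.02496928 0.12075535] [-2.29334885 -7.95010072 -1.21286933] 0.023448315412937973
0.1 [0.099 0.024 0.675]
0.2 [0.164 0.04  0.662]
0.3 [0.227 0.056 0.642]
0.4 [0.288 0.071 0.615]
0.5 [0.346 0.085 0.582]
0.6 [0.401 0.099 0.544]
0.7 [0.452 0.111 0.5  ]
0.8 [0.498 0.122 0.451]
0.9 [0.539 0.133 0.397]
1.0 [0.575 0.141 0.34 ]
1.1 [0.605 0.149 0.279]
1.2 [0.629 0.155 0.216]
1.3 [0.647 0.159 0.15 ]
1.4 [0.658 0.162 0.082]
1.5 [0.663 0.163 0.014]
1.6 [ 0.661  0.162 -0.054]
```

Emit:
{"method": "carry_out", "body": {"series": [[0.1,0.02,0.68,0,0,0,0],[0.16,0.04,0.66,0,0,0,0],[0.23,0.06,0.64,0,0,0,0],[0.29,0.07,0.62,0,0,0,0],[0.35,0.08,0.58,0,0,0,0],[0.4,0.1,0.54,0,0,0,0],[0.45,0.11,0.5,0,0,0,0],[0.5,0.12,0.45,0,0,0,0]]}}

```text
t: 12.15
tool_pos: [0.5185, 0.0405, 0.2374]
tool_rot: [3.114, 0.387, 0.002]
contact_force: [4.9, -4.6, -8.9]
opening: 0.0231
```

Emit:
{"method": "carry_out", "body": {"series": [[0.54,0.13,0.4,0,0,0,0],[0.58,0.14,0.34,0,0,0,0],[0.6,0.15,0.28,0,0,0,0],[0.63,0.16,0.22,0,0,0,0],[0.65,0.16,0.15,0,0,0,0],[0.66,0.16,0.08,0,0,0,0],[0.66,0.16,0.01,0,0,0,0],[0.66,0.16,-0.05,0,0,0,0],[0,0,0,0,0,0,0]]}}

```text
t: 13.05
tool_pos: [0.6435, 0.0713, 0.2734]
tool_rot: [3.115, 0.388, 0.001]
contact_force: [0.3, -5.1, -0.0]
opening: 0.0231
```

```bash
python3 - <<'E'
from h import *
o=ctrl.get_obs();print(o["t"],o["tool_pos"],o["contact_force"],o["opening"],o["q"])
S=ctrl.get_image("side");cv2.imwrite("pics/g_s.png",cv2.resize(S["frame"][100:300,200:460],None,fx=3,fy=3))
E
```

```text
13.05 [0.64351045 0.07133595 0.27343611] [ 0.28438599 -5.06098251 -0.04653238] 0.02312740218017743 [-0.00333828  0.08323494  1.51103487 -0.00256335  1.54613314  1.3197201 ]
```

View pics/g_s.png

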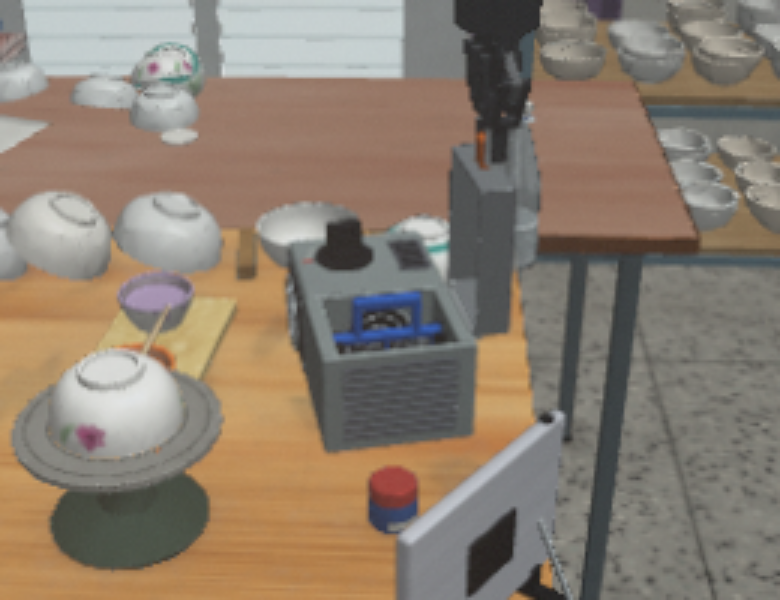

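Emit:
{"method": "carry_out", "body": {"series": [[0,0,0,0,0,0,0.5],[0,0,0,0,0,0,0.5],[0,0,0,0,0,0,0.5],[0,0,0.5,0,0,0,0.5],[0,0,0.8,0,0,0,0.5],[-0.8,-0.2,0,0,0,0,0.5],[-0.8,-0.2,0,0,0,0,0.5],[-0.8,-0.2,-0.5,0,0,0,0.5],[-0.8,-0.2,-0.8,0,0,0,0.5],[-0.8,-0.2,-0.8,0,0,0,0.5],[0,0,0,0,0,0,0.5]]}}

```text
t: 14.2
tool_pos: [0.5389, 0.0471, 0.2496]
tool_rot: [-3.116, -0.388, 0.008]
contact_force: [-0.2, 0.2, -0.1]
opening: 0.0424
```

```bash
python3 - <<'E'
from h import *
o=ctrl.get_obs();R=Ro.from_rotvec(o["tool_rot"]).as_matrix();print(o["t"],o["tool_pos"],"yaw",np.arctan2(R[1,0],R[0,0]),o["contact_force"],o["opening"])
p=ctrl.get_image("wrist");cv2.imwrite("pics/h_w.png",p["frame"])
for k,z in (("filter_grip",.133),):
    for a in ctrl.mark_of(p,k)[:1]:
        u=np.array(a["position"])*[640,400];print(k,a["p"],u,atz(p,u,z,o))
S=ctrl.get_image("side");cv2.imwrite("pics/h_s.png",cv2.resize(S["frame"][100:300,200:460],None,fx=3,fy=3))
E
```

```text
14.2 [0.53889147 0.04707576 0.24957519] yaw 0.2474581639127518 [-0.20335218  0.19413814 -0.14378551] 0.04239721300698432
filter_grip 0.96 [322.688 180.4  ] [0.54679489 0.04812154 0.133     ]
```

View pics/h_w.png

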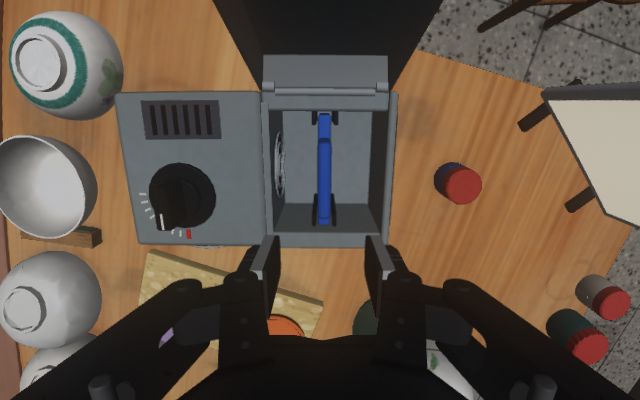

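View pics/h_s.png

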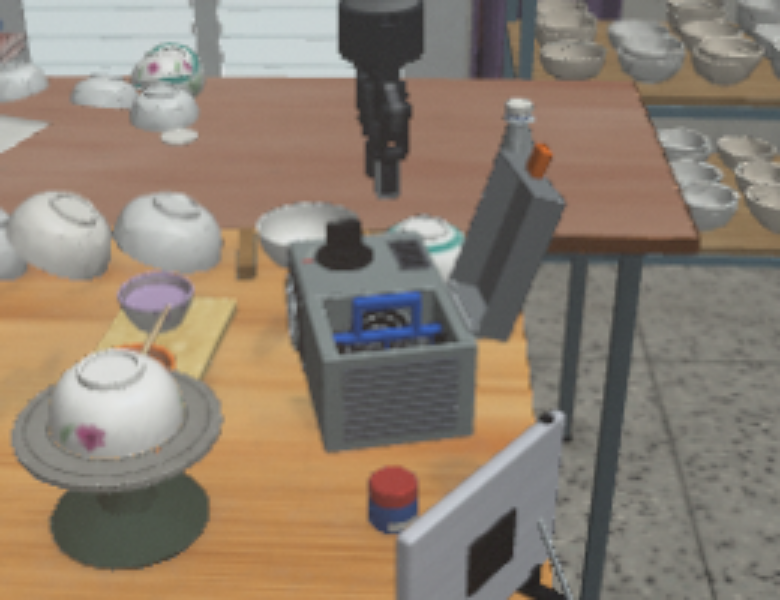

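Emit:
{"method": "carry_out", "body": {"series": [[0.34,0.06,-0.9,0,0,-0.05,0.5],[0,0,-0.9,0,0,0,0.5],[0,0,-0.9,0,0,0,0.5],[0,0,-0.9,0,0,0,0.5],[0,0,-0.9,0,0,0,0.5],[0,0,-0.7,0,0,0,0.5],[0,0,0,0,0,0,0],[0,0,0,0,0,0,0],[0,0,0,0,0,0,0],[0,0,0,0,0,0,0],[0,0,0,0,0,0,0]], "grip_force": 60}}

```text
t: 15.45
tool_pos: [0.5522, 0.0486, 0.1244]
tool_rot: [3.118, 0.38, 0.007]
contact_force: [1.1, 0.5, 3.0]
opening: 0.0103
```

```bash
python3 - <<'E'
from h import *
o=ctrl.get_obs();R=Ro.from_rotvec(o["tool_rot"]).as_matrix();print(o["t"],o["tool_pos"],"yaw",np.arctan2(R[1,0],R[0,0]),o["contact_force"],o["wrist_torque"],o["opening"])
p=ctrl.get_image("wrist");cv2.imwrite("pics/i_w.png",p["frame"])
E
```

```text
15.45 [0.55217968 0.04858241 0.12435694] yaw 0.24278760165518867 [1.10922783 0.48080853 3.03040317] [ 0.08489771 -0.26221593  0.05709801] 0.010292707966083562
```

View pics/i_w.png

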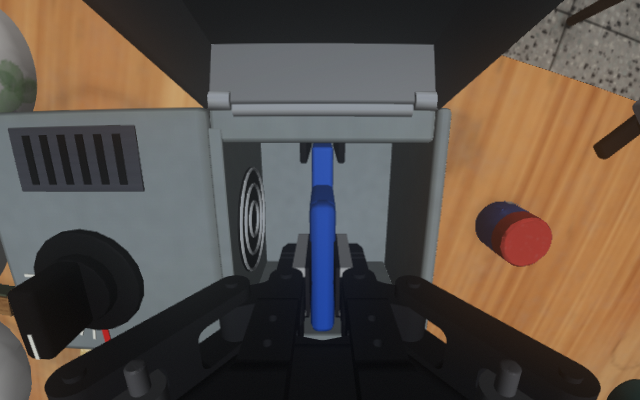

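Emit:
{"method": "carry_out", "body": {"series": [[0,0,0.3,0,0,0,0],[0,0,0.5,0,0,0,0],[0,0,0.5,0,0,0,0],[0,0,0.5,0,0,0,0],[0,0,0.5,0,0,0,0],[0,0,0.5,0,0,0,0],[0,0,0.5,0,0,0,0],[0,0,0.5,0,0,0,0],[0,0,0.5,0,0,0,0],[0,0,0.5,0,0,0,0],[0,0,0.5,0,0,0,0],[0,0,0.3,0,0,0,0]]}}

```text
t: 16.7
tool_pos: [0.5509, 0.0485, 0.264]
tool_rot: [3.118, 0.38, 0.002]
contact_force: [-0.7, -0.4, -2.3]
opening: 0.0105
```

Emit:
{"method": "carry_out", "body": {"series": [[0,0,0,0,0,0,0],[0,0,0,0,0,0,0]]}}

```text
t: 16.9
tool_pos: [0.5504, 0.0486, 0.262]
tool_rot: [-3.118, -0.38, 0.001]
contact_force: [0.5, 0.6, -1.5]
opening: 0.0108
```

```bash
python3 - <<'E'
from h import *
o=ctrl.get_obs();R=Ro.from_rotvec(o["tool_rot"]).as_matrix();print(o["t"],o["tool_pos"],"yaw",np.arctan2(R[1,0],R[0,0]),o["contact_force"],o["wrist_torque"],o["opening"],o["q"])
S=ctrl.get_image("side");cv2.imwrite("pics/j_s.png",cv2.resize(S["frame"][100:300,200:460],None,fx=3,fy=3))
T=ctrl.get_image("top");cv2.imwrite("pics/j_t.png",cv2.resize(T["frame"][130:280,170:460],None,fx=2.75,fy=2.75))
print(ctrl.mark_of(S,"panel_face")[0],ctrl.mark_of(T,"panel_face")[0])
E
```

```text
16.9 [0.55040643 0.04855086 0.26201708] yaw 0.2428280445623919 [ 0.50625976  0.5980455  -1.52922384] [-0.02082937  0.00256067 -0.02587283] 0.01082129213439385 [-4.66988454e-02 -1.36703606e-01  1.74567056e+00 -2.88735632e-05
  1.53317929e+00  1.28127057e+00]
{'position': [0.5613, 0.701], 'p': 0.94} {'position': [0.6317, 0.4288], 'p': 0.93}
```

View pics/j_s.png

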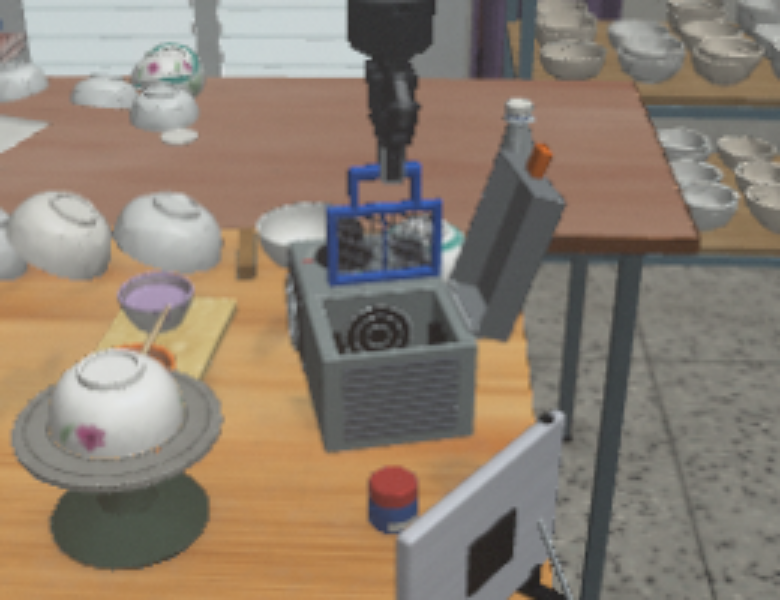

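View pics/j_t.png

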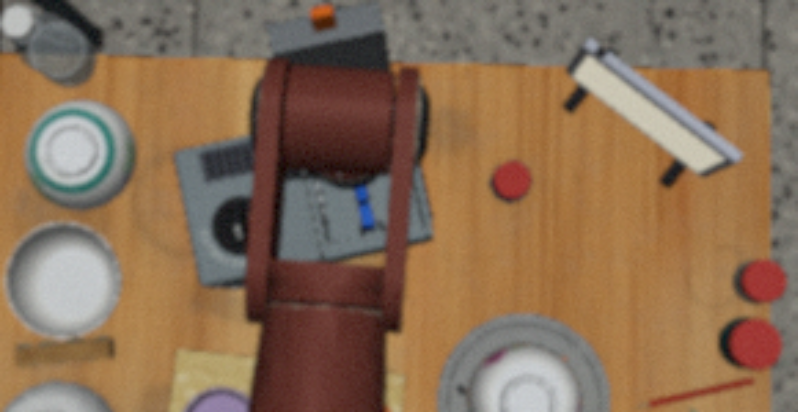

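Emit:
{"method": "carry_out", "body": {"series": [[-0.03,-0.4,0,0,0,0.4,0],[-0.03,-0.8,0,0,0,0.6,0],[-0.03,-0.8,0,0,0,0.6,0],[-0.03,-0.8,0,0,0,0.6,0],[-0.03,-0.9,0,0,0,0.6,0],[-0.03,-0.9,0,0,0,0.6,0],[-0.03,-0.9,0,0,0,0.6,0],[-0.03,-0.9,0,0,0,0.6,0],[-0.03,-0.9,0,0,0,0.6,0],[-0.03,-0.9,0,0,0,0.6,0],[-0.03,-0.9,0,0,0,0.6,0],[-0.03,-0.6,0,0,0,0.56,0]]}}

```text
t: 18.3
tool_pos: [0.5412, -0.1953, 0.2616]
tool_rot: [-2.8, -1.423, 0.001]
contact_force: [0.1, -0.3, -1.4]
opening: 0.01
```

```bash
python3 - <<'E'
from h import *
o=ctrl.get_obs();R=Ro.from_rotvec(o["tool_rot"]).as_matrix();print(o["t"],o["tool_pos"],"yaw",np.arctan2(R[1,0],R[0,0]),o["contact_force"],o["opening"])
S=ctrl.get_image("side");cv2.imwrite("pics/k_s.png",cv2.resize(S["frame"][140:340,200:460],None,fx=3,fy=3))
p=ctrl.get_image("wrist");cv2.imwrite("pics/k_w.png",p["frame"])
E
```

```text
18.3 [ 0.54116983 -0.19527652  0.26163124] yaw 0.9401352081539099 [ 0.12625268 -0.26442974 -1.38233887] 0.01003719796408527
```

View pics/k_s.png

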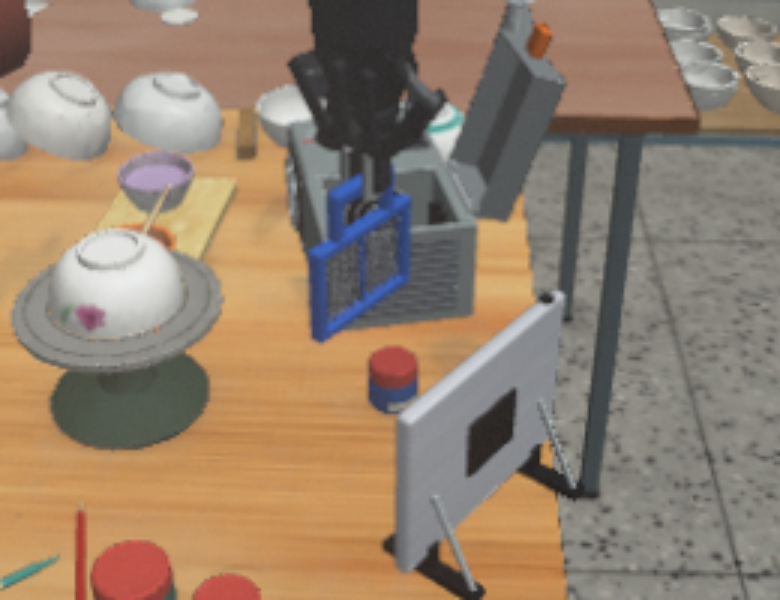

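View pics/k_w.png

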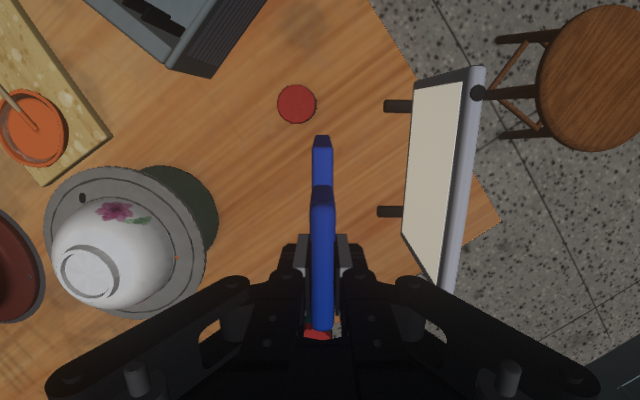

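```bash
python3 - <<'E'
import cv2
f=cv2.imread("pics/k_w.png")[50:310,360:520]
cv2.imwrite("pics/k_crop.png",cv2.resize(f,None,fx=3,fy=2.3))
from h import *
o=ctrl.get_obs();p=ctrl.get_image("wrist")
for n,a,b,z in (("front top",(467,72),(441,277),.17),("back top",(484,67),(453,291),.17),("bottom",(415,85),(402,232),.025)):
    A=atz(p,a,z,o);B=atz(p,b,z,o);print(n,A,B,np.linalg.norm(A-B),np.arctan2(*(A-B)[1::-1]))
q=np.load("pa.npy")
def W(l):
    c,s=np.cos(q[2]),np.sin(q[2]);return np.array([q[0]+c*l[0]-s*l[1],q[1]+s*l[0]+c*l[1],l[2]])
print([W(l) for l in [(-.007,.1,.17),(-.007,-.1,.17),(.007,.1,.17),(.007,-.1,.17),(-.007,.1,.02)]])
E
```

```text
front top [ 0.68193253 -0.18111702  0.17      ] [ 0.58176934 -0.31475395  0.17      ] 0.16700746144957018 0.9276041954231772
back top [ 0.6940014  -0.18538207  0.17      ] [ 0.58340942 -0.33370624  0.17      ] 0.18501525638690977 0.9301107332107191
bottom [ 0.68552121 -0.18348528  0.025     ] [ 0.57308604 -0.33201868  0.025     ] 0.18628966897927407 0.9228500236863179
[array([ 0.68170742, -0.17318845,  0.17      ]), array([ 0.56355719, -0.33455921,  0.17      ]), array([ 0.69300338, -0.18145897,  0.17      ]), array([ 0.57485314, -0.34282972,  0.17      ]), array([ 0.68170742, -0.17318845,  0.02      ])]
```

View pics/k_crop.png

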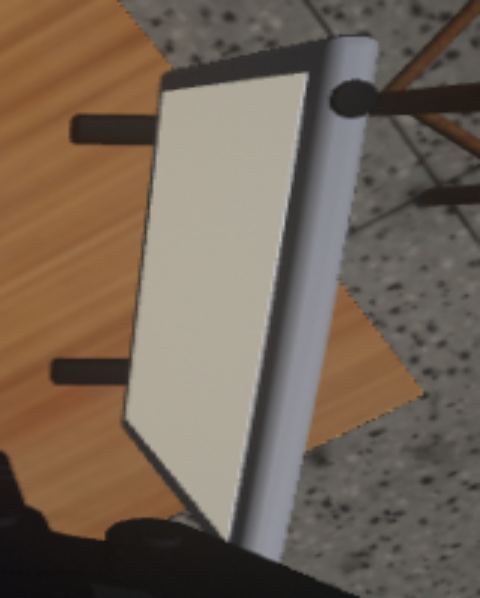

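Emit:
{"method": "carry_out", "body": {"series": [[0.2,-0.16,0,0,0,0,0],[0.35,-0.28,0,0,0,0,0],[0.35,-0.28,0,0,0,0,0],[0.25,-0.21,0,0,0,0,0],[0.12,-0.1,-0.3,0,0,0,0],[0,0,-0.6,0,0,0,0],[0,0,-0.6,0,0,0,0],[0,0,-0.6,0,0,0,0],[0,0,-0.6,0,0,0,0],[0,0,-0.6,0,0,0,0],[0,0,-0.4,0,0,0,0],[0,0,-0.2,0,0,0,0]]}}

```text
t: 19.65
tool_pos: [0.5726, -0.2194, 0.163]
tool_rot: [-2.8, -1.42, 0.002]
contact_force: [0.3, 0.9, -1.8]
opening: 0.0103
```

Emit:
{"method": "carry_out", "body": {"series": [[0,0,0,0,0,0,0],[0,0,0,0,0,0,0],[0,0,0,0,0,0,0]]}}

```text
t: 19.95
tool_pos: [0.5739, -0.22, 0.166]
tool_rot: [2.8, 1.42, 0.002]
contact_force: [0.0, -0.0, -1.6]
opening: 0.0104
```

```bash
python3 - <<'E'
from h import *
o=ctrl.get_obs();R=Ro.from_rotvec(o["tool_rot"]).as_matrix();print(o["t"],o["tool_pos"],"yaw",np.arctan2(R[1,0],R[0,0]),o["contact_force"],o["opening"])
S=ctrl.get_image("side");cv2.imwrite("pics/l_s.png",cv2.resize(S["frame"][140:340,200:460],None,fx=3,fy=3))
p=ctrl.get_image("wrist");cv2.imwrite("pics/l_w.png",p["frame"])
T=ctrl.get_image("top");cv2.imwrite("pics/l_t.png",cv2.resize(T["frame"][130:280,170:460],None,fx=2.75,fy=2.75))
L=[]
for P in (S,T):
    a=ctrl.mark_of(P,"filter_center");
    if a: u=np.array(a[0]["position"])*[640,400];print(a[0]["p"],u,atz(P,u,.1))
E
```

```text
19.95 [ 0.57393461 -0.22001027  0.16598643] yaw 0.9388619080824233 [ 0.04734681 -0.00846039 -1.62015477] 0.010412870072753913
0.74 [335.808 269.12 ] [ 0.57502764 -0.22333867  0.1       ]
0.49 [393.28 189.68] [ 0.57206728 -0.22702886  0.1       ]
```

View pics/l_s.png

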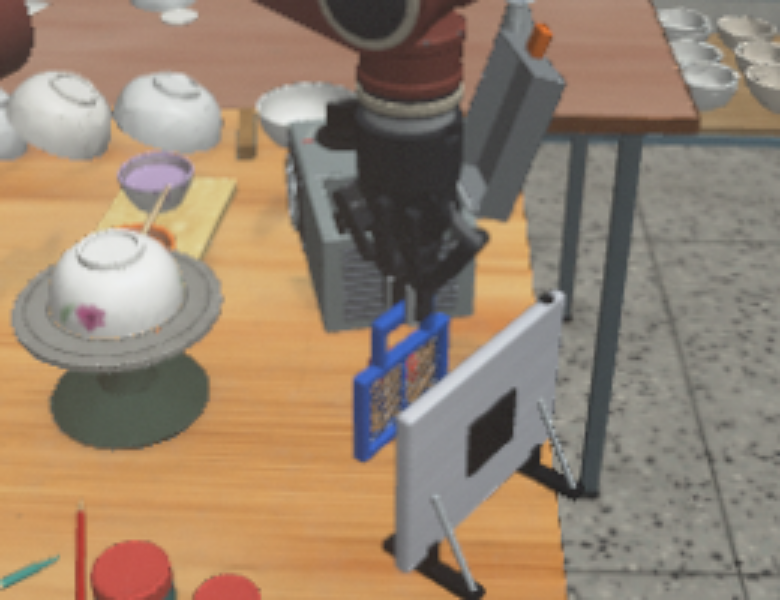

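View pics/l_w.png

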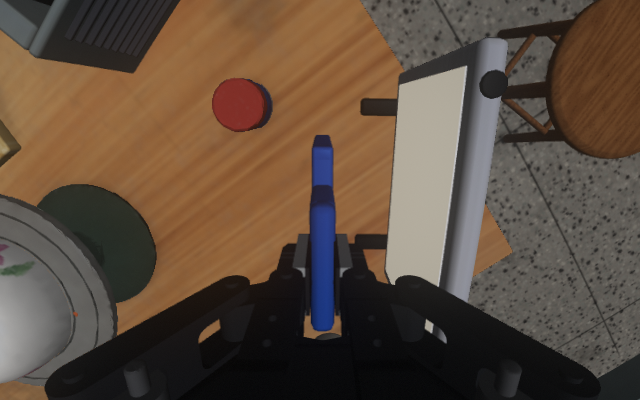

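View pics/l_t.png

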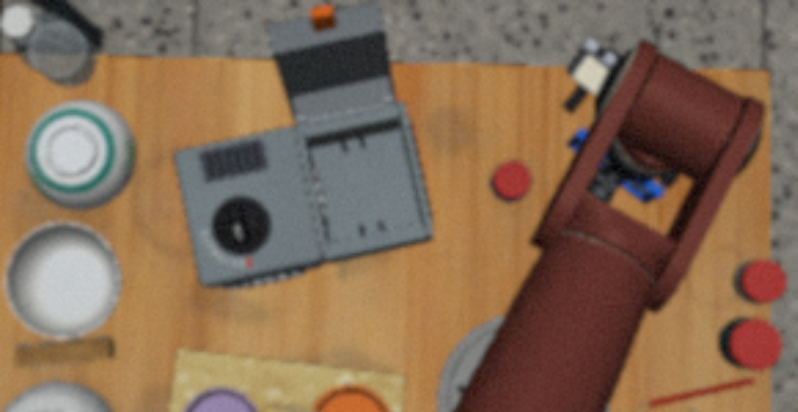

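```bash
python3 - <<'E'
from h import *
T=ctrl.get_image("top")
cv2.imwrite("pics/m_t.png",cv2.resize(cv2.convertScaleAbs(T["frame"][190:240,230:290],alpha=2),None,fx=10,fy=10,interpolation=cv2.INTER_CUBIC))
o=ctrl.get_obs();print(o["t"],np.abs(o["dq"]).max(),o["tool_pos"],o["opening"])
E
```

```text
20.25 0.003274814479695894 [ 0.57344174 -0.21975658  0.16511932] 0.010394032592821395
```

View pics/m_t.png

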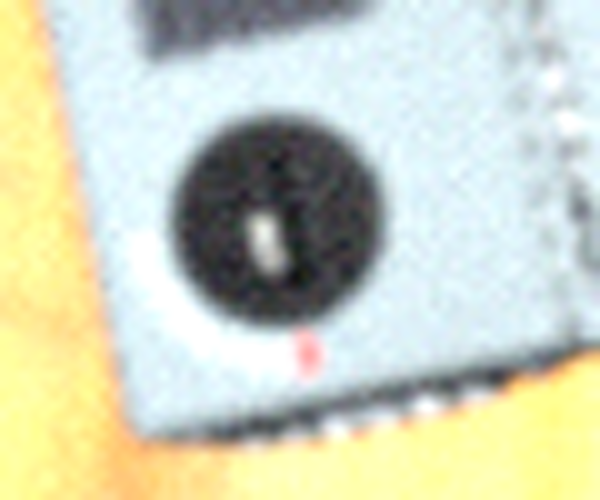

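```bash
python3 -c "
from station import ctrl
print(ctrl.finish_job());o=ctrl.get_obs();print(o['t'],o['tool_pos'],o['opening'])"
```

```text
the job is handed in; nothing more can be done
None
the job is handed in; nothing more can be done
```

I turned the fan dial back to its stop, then lifted the hood by its lug until it fell fully open. After that I drew the filter straight up and held it in front of the lit panel. The job was handed in at about 20 s of the 67 s allowed, and the hand-in gave no verdict.

My last checks before handing in:

- **Dial:** a torque of about 0.7 N m built up at the stop. In the wrist and top pictures the white mark lay parallel to the red mark, so I read it as off.
- **Hood:** the side and top pictures showed it resting open.
- **Filter position:** its centre was about 58 mm in front of the lit face, within about 5 mm of the face's middle sideways. It was about 5–7 mm higher than the middle, going by the tool height.
- **Filter attitude:** it was square to the face within about 1 degree and the tool was vertical.
- **Filter grip:** it was held with a 10 mm finger opening, the arm was still, and the pictures showed nothing touching it but the gripper.
- **Bowls, jars and bottle:** they had not visibly moved in the pictures; I did not measure them.

Three measurements disagreed:

- The lower corners of the cleaner were about 5 px off my fit in the side view, so I relied on wrist-camera measurements for the lug and filter grasps.
- The panel's far corner differed by about 7 mm between two views.
- The two camera readings of the filter's centre differed by about 5 mm.

The two position differences are small against the judging limits.

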